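Tighten the board clamp to the first slip of its clutch

TASK

The chopping board is held at its front edge by two bolted-down clamps, but the one with the flat wing on top is still loose. Turn its wing clockwise (seen from above) until the foot is fully down on the board and the clutch under the wing starts to slip, stop at that first slip (a visible slip, but less than about 25 degrees), and let go. Do not turn the round knob of the other clamp.

Things in the scene. Friction and masses are not known exactly. Their poses are not given: they have to be found in the camera images.
- wing (a point): Wing of the loose clamp: upright flat steel bar, 56 mm long, 12 thick, 34 high, turning in place about its vertical mid-axis. Point on that axis, 14.5 mm below its top edge, 19.5 above its lower edge, 110 mm above the worktop; x along the wing, y across its thickness, z up. Fixed steel arm below: top 75 mm above the worktop, 36 mm across, running to a post bolted down in front of the board.
- screw (a joint): Angle of the loose clamp's screw and of the dark collar on it (32 mm across, 47 over two small ears, top 5 mm below the wing), rad, growing clockwise from above. Starts 0.2 to 1.0 rad short of 1.3, where the foot (28 mm disc under the arm, sinking 6 mm per rad) stands on the board and the screw stops dead. Turns easily (0.04 N m), stays where left.
- clutch (a joint): Angle by which the wing has slipped clockwise relative to the collar, rad; 0 at the start, when the wing is in line with the collar's two ears. The clutch carries the screw along and slips, at a steady 0.15 N m, only once the screw has stopped; it does not spring back.
- round_knob (a joint): Angle of the other clamp's knob, rad, 0 at the start: round ribbed steel knob, 45 mm across, 22 high, top 110 mm above the worktop. This clamp is otherwise like the first, stands 190 mm beside it along the board's front edge (either may be on the left), is already tight and is left alone. (A wall cabinet hangs 0.45 m above the worktop from about 0.57 m ahead of the robot: come in low.)
Things that resemble listed ones, but are neither listed nor needed, are in the scene too. Leave any blue look-alike of the part that bears wing alone.

How it is judged:
By the outcome, as a careful person would: the job done as asked, in the order asked, and still so for the second after the job is handed in, with the robot touching nothing.
It also fails if it takes over 32 s, if anything falls off the work surface, if the arm or the gripper's body presses on something with over 40 N, if the wrist force passes 120 N, or if a joint passes its speed limit or range.

ROBOT

A 6-joint arm with a two-finger parallel gripper is mounted at the origin on a cart in front of the work surface, level with it; the furniture and walls round the work are solid. World frame = base frame: x ahead of the robot, y to its left, z up, the work surface at z = 0. Lengths are in m, angles in degrees, forces in N, time in s.
With the tool pointing down it reaches from about 0.325 to 0.85 m from the base axis. Payload 15.5 kg.
Tool frame: the origin (TCP) lies at the very end of the fingers, on their centre line; the grasp point (between the pads) lies arm.grip_depth behind it (arm.grip_depth is the distance from the TCP to the grasp point, in m); z points along the fingers, y is the direction in which the jaws open and shut (so a half turn about z gives the same grasp; the last joint's range is limited). The gripper opens to 91 mm and grips with 3 to 60 N. Pads are 32 mm wide; open, the fingers measure 118 mm over their backs; the gripper's body (76 mm by 178 mm) begins 60 mm behind the grasp point.
Start: joints at [-74.857, 28.281, 77.091, -0, 74.628, -5.472], TCP at [0.22, -0.585, 0.214] pointing down, gripper open.
Joint ranges: [-166.48, 166.48], [-47.26, 123.95], [12.59, 153.08], [-70.14, 250.14], [6.76, 159.57], [-176.63, 176.63]. Speed limits (degrees/s): [108.29, 108.29, 147.25, 172.46, 172.46, 172.46].

INTERFACE

Orientations are given as a 3x3 rotation matrix whose columns are the frame's x, y, z axes.
In Python, from rig import arm gives the robot as it stands. Calls block until the motion is done:
- arm.move_to(position, orientation): joint-space move of the TCP to a pose.
- arm.move_l(position, orientation=None, feed=0.15): straight line of the TCP; orientation=None keeps the orientation; feed is the mean speed in m/s.
- arm.move_joints(angles): joint-space move.
- arm.grip(opening): finger opening in m; the grip force is fixed at half the most; returns when the fingers have stopped.
- arm.sleep(seconds).
- arm.solve_ik(position, orientation): joint angles nearest the present ones, or None.
- arm.snapshot(name): name is "scene" or "top" or "wrist"; returns the picture (420x560x3 uint8, red, green, blue); there is no depth.
- arm.get_calibration(name): a dict with "intrinsics" (3x3 intrinsics, pixels), "cam_to_world" (4x4, takes a point from camera to world coordinates). Camera axes: x right, y down, z forward; pixel columns grow to the right and rows downward; lengths in m; the calibration is good to about 2 mm. A picture is of the moment at which its call begins: read the wrist's pose just before it. get_calibration takes no time and is no camera call; for the wrist camera it gives the pose at the moment of the call.
A pose or a line that the arm cannot do raises arm.Unreachable and nothing moves.
- arm.sign_off(): hands the job in, once; it reports no verdict.
Readings, each from a call of its own:
- arm.current_t(): time.
- arm.current_joint_positions(): joint angles.
- arm.current_dq(): joint speeds.
- arm.current_tau(): joint torques, N m.
- arm.current_ee_pos(): TCP position.
- arm.current_tool_rot(): TCP orientation.
- arm.current_force(): force on the tool from outside, world axes, zero at the start.
- arm.current_torque(): the same for the moment, N m.
- arm.current_width(): finger opening in m.
Only numpy, scipy, OpenCV 4.12 (cv2) and the standard library are available. Lean on these libraries where they do the work, as an engineer would, in place of code of your own. Each camera call takes 0.05 s, during which the arm holds its last target.

## Working session

There is one attempt and no reset: what is moved stays moved. The work goes in short steps, each a Python script; the robot and the scene stay as the last script left them, time stands still between calls to the robot, and variables do not carry over. Pictures are saved under pics/ and viewed, and the job is handed in when it is done.

```bash
ls; mkdir -p pics
python3 - <<'E'
from rig import arm
import cv2
for n in ["scene","top","wrist"]:
    im=arm.snapshot(n); cv2.imwrite(f"pics/{n}0.png",im[:,:,::-1])
    c=arm.get_calibration(n); print(n,c["intrinsics"].round(1).tolist(),c["cam_to_world"].round(3).tolist())
print(arm.current_t(),arm.grip_depth,arm.current_width())
E
```

```text
pics
scene [[521.9, 0.0, 284.4], [0.0, 521.9, 211.2], [0.0, 0.0, 1.0]] [[-0.84, -0.41, 0.355, 0.068], [-0.542, 0.642, -0.543, 0.565], [-0.005, -0.648, -0.761, 0.855], [0.0, 0.0, 0.0, 1.0]]
top [[542.8, 0.0, 280.2], [0.0, 542.8, 203.9], [0.0, 0.0, 1.0]] [[-0.003, -0.997, 0.079, 0.371], [-1.0, 0.003, 0.003, 0.028], [-0.003, -0.079, -0.997, 1.009], [0.0, 0.0, 0.0, 1.0]]
wrist [[333.2, 0.0, 280.2], [0.0, 333.2, 206.7], [0.0, 0.0, 1.0]] [[0.353, -0.902, -0.248, 0.29], [-0.936, -0.34, -0.093, -0.56], [-0.0, 0.265, -0.964, 0.384], [0.0, 0.0, 0.0, 1.0]]
0.15 0.0188 0.09152807733412557
```

View pics/scene0.png

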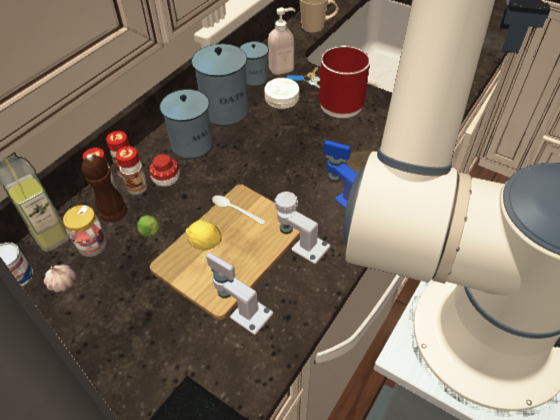

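View pics/top0.png

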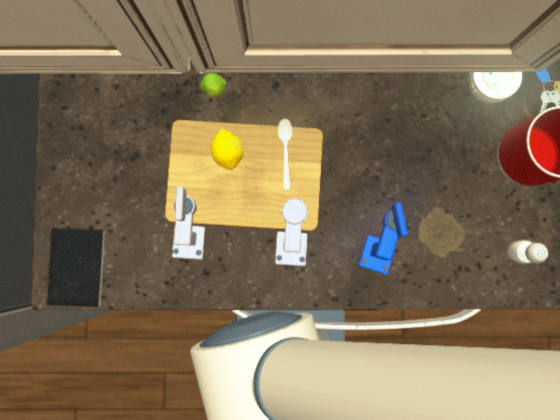

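The top view shows three candidates: a steel clamp with a flat wing at (181,203), a steel clamp with a round knob at (294,211), and a blue winged clamp at (400,219), which is the look-alike. The steel winged clamp at the board's front edge fits the description. I'll enlarge it to confirm.

Run:
```python
import cv2,numpy as np
a=cv2.imread("pics/top0.png")[175:265,145:235]; b=cv2.imread("pics/scene0.png")[240:340,190:290]
a=cv2.resize(a,(400,400),interpolation=cv2.INTER_CUBIC);b=cv2.resize(b,(400,400),interpolation=cv2.INTER_CUBIC)
cv2.imwrite("pics/crop1.png",np.hstack([a,b]))
```

```text
(no output)
```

View pics/crop1.png

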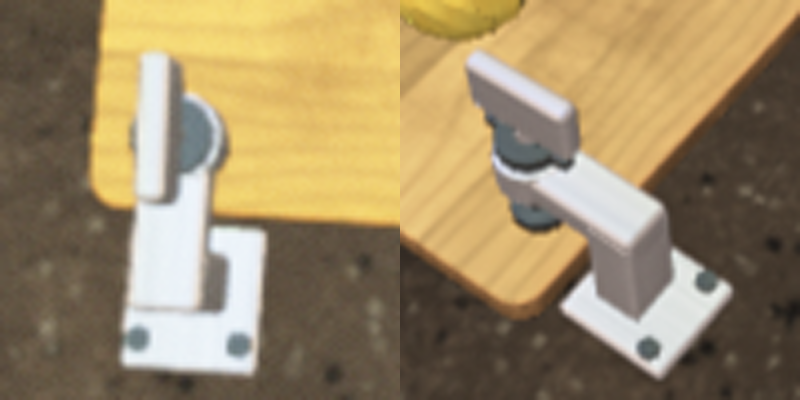

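The crop confirms it: plain steel, flat wing over a dark collar, clamping the board. Next I'll locate the wing from both views.

```bash
cat > h.py <<'E'
import numpy as np
def ray(c,uv):
    K=c["intrinsics"];T=c["cam_to_world"]
    d=T[:3,:3]@np.linalg.solve(K,np.array([uv[0],uv[1],1.]));return T[:3,3],d
def onz(c,uv,z):
    o,d=ray(c,uv);return o+d*(z-o[2])/d[2]
def proj(c,p):
    T=c["cam_to_world"];q=T[:3,:3].T@(np.array(p)-T[:3,3]);q=c["intrinsics"]@q;return q[:2]/q[2]
E
python3 - <<'E'
from rig import arm
from h import *
np.set_printoptions(precision=4,suppress=True)
c=arm.get_calibration("top");s=arm.get_calibration("scene")
f=lambda x,y:(145+x/4.444,175+y/4.444)
g=lambda x,y:(190+(x-400)/4,240+y/4)
print("top");a=[onz(c,f(*p),.1245) for p in [(142,55),(168,55),(166,198),(138,197)]]
for p in a:print(p)
print("c",np.mean(a,0),"len",np.linalg.norm(a[0]-a[3]))
print("scene");a=[onz(s,g(*p),.1245) for p in [(482,52),(467,62),(567,112),(578,102)]]
for p in a:print(p)
print("c",np.mean(a,0),"len",np.linalg.norm(a[1]-a[2]))
print("knob",onz(c,(294,211),.11))
print(arm.current_tool_rot(),arm.current_force(),arm.current_torque())
E
```

```text
top
[0.4691 0.1998 0.1245]
[0.469  0.1902 0.1245]
[0.4162 0.1904 0.1245]
[0.4166 0.2006 0.1245]
c [0.4428 0.1953 0.1245] len 0.05243104650623679
scene
[0.4647 0.1918 0.1245]
[0.4669 0.1995 0.1245]
[0.4153 0.1971 0.1245]
[0.4144 0.1905 0.1245]
c [0.4403 0.1947 0.1245] len 0.05163178962778663
knob [0.4306 0.0078 0.11  ]
[[ 0.936   0.352  -0.0002]
 [ 0.352  -0.936   0.0009]
 [ 0.0001 -0.0009 -1.    ]] [-0.0787  0.669  -0.0101] [-0.0177  0.0728  0.0703]
```

```bash
cat >> h.py <<'E'
def R(th): # tool down, tool x at world heading th (deg, ccw)
    t=np.radians(th);c,s=np.cos(t),np.sin(t)
    return np.array([[c,s,0],[s,-c,0],[0,0,-1.]])
E
python3 - <<'E'
from rig import arm
from h import *
np.set_printoptions(precision=1,suppress=True)
P=[.4415,.195,.0925]
for th in (0,-45,-90,180,135,90): print(th,arm.solve_ik(P,R(th)))
a=np.radians(-74.857)
print(arm.solve_ik([.45*np.cos(a),.45*np.sin(a),.25],arm.current_tool_rot()))
print(arm.solve_ik([.4415-.06,.195,.2],R(0)))
print("pot",onz(arm.get_calibration("top"),(500,150),.13))
E
```

```text
0 [ 16.7  26.9 104.7  -0.   48.3 106.7]
-45 [ 16.7  26.9 104.7  -0.   48.3 151.7]
-90 [  16.7   26.9  104.7   -0.    48.3 -163.3]
180 [ 16.7  26.9 104.7  -0.   48.3 -73.3]
135 [ 16.7  26.9 104.7  -0.   48.3 -28.3]
90 [ 16.7  26.9 104.7  -0.   48.3  16.7]
[-82.5  11.8  97.4  -0.   70.8 -13.1]
[ 19.1  13.5 104.4  -0.   62.1 109.1]
pot [ 0.5 -0.3  0.1]
```

Run:
```python
from rig import arm
from h import *
import cv2
a=np.radians(-74.857)
arm.move_to([.43*np.cos(a),.43*np.sin(a),.25],arm.current_tool_rot());print(arm.current_t())
arm.move_to([.4215,.195,.19],R(180));print(arm.current_t())
c=arm.get_calibration("wrist");im=arm.snapshot("wrist");cv2.imwrite("pics/w1.png",im[:,:,::-1])
np.savez("w1.npz",K=c["intrinsics"],T=c["cam_to_world"])
print(c["cam_to_world"].round(3),proj(c,[.4415,.195,.1245]))
```

```text
0.9833
3.45
[[ 0.001  0.964  0.265  0.348]
 [ 1.    -0.001 -0.001  0.193]
 [-0.001  0.265 -0.964  0.36 ]
 [ 0.     0.     0.     1.   ]] [282.72017635 243.83198836]
```

View pics/w1.png

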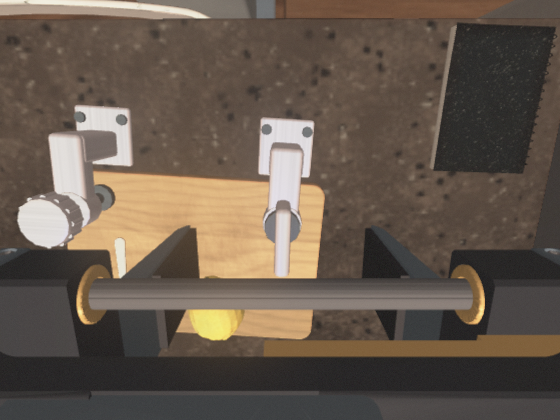

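The wrist view shows the wing as a vertical bar from about (283,203) to (282,277), between the open fingers. I'll enlarge it to refine the position.

Run:
```python
import cv2
a=cv2.imread("pics/w1.png")[190:285,240:330]
cv2.imwrite("pics/w1c.png",cv2.resize(a,None,fx=6,fy=6,interpolation=cv2.INTER_CUBIC))
```

```text
(no output)
```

View pics/w1c.png

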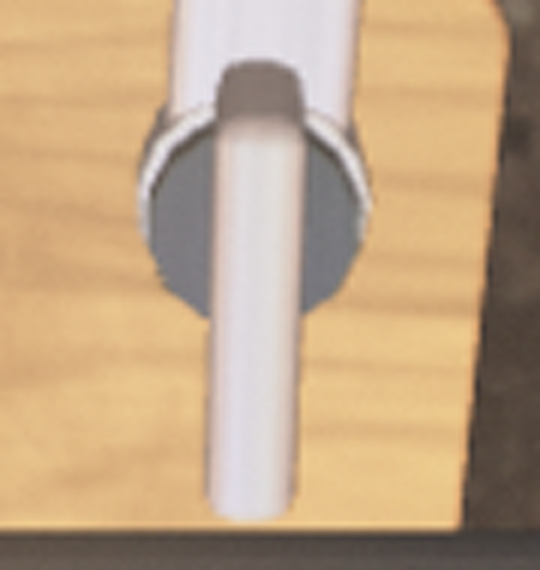

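Run:
```python
from h import *
d=np.load("w1.npz");c={"intrinsics":d["K"],"cam_to_world":d["T"]}
n=onz(c,(240+262/6,190+112/6),.1245);f=onz(c,(240+252/6,190+520/6),.1245)
print(n,f,(n+f)/2,np.linalg.norm(f-n),np.degrees(np.arctan2(*(f-n)[1::-1])))
l=onz(c,(240+148/6,190+205/6),.0855);r=onz(c,(240+365/6,190+205/6),.0855);print("collar",l,r)
```

```text
[0.4138476  0.19566622 0.1245    ] [0.46885542 0.19446834 0.1245    ] [0.44135151 0.19506728 0.1245    ] 0.05502086537435145 -1.2475117969475642
collar [0.43875985 0.17959077 0.0855    ] [0.4387828  0.21097514 0.0855    ]
```

Run:
```python
from rig import arm
from h import *
np.set_printoptions(precision=3,suppress=True)
P=[.4413,.195]
arm.move_to(P+[.16],R(178.75))
arm.move_l(P+[.094],feed=.1);arm.sleep(.1)
for i in range(4): print(arm.current_force(),arm.current_torque(),arm.current_tau());arm.sleep(.02)
print(arm.current_t())
arm.grip(.0); arm.sleep(.1)
print(arm.current_t(),arm.current_width(),arm.current_joint_positions(),arm.current_ee_pos())
for i in range(4): print(arm.current_force(),arm.current_torque(),arm.current_tau());arm.sleep(.02)
```

```text
[0.073 0.43  0.51 ] [ 0.085 -0.134  0.004] [  0.004 -70.3   -23.556  -0.008   0.093  -0.   ]
[ 0.857  0.282 -0.16 ] [ 0.056 -0.161  0.034] [  0.002 -70.383 -23.588  -0.008   0.094  -0.   ]
[ 0.098 -0.242  0.778] [ 0.074 -0.072 -0.04 ] [  0.003 -70.46  -23.613  -0.008   0.095  -0.   ]
[0.57  0.132 0.164] [ 0.122 -0.173 -0.015] [  0.004 -70.528 -23.634  -0.008   0.094  -0.   ]
4.7417
6.025 0.011819479841422608 [ 16.772  26.76  104.679   0.072  48.538 -72.004] [0.441 0.196 0.094]
[-0.278  7.272 -0.722] [ 1.419  0.114 -0.02 ] [ -3.277 -70.763 -23.075  -1.891   0.377  -0.037]
[-0.361  7.668 -1.114] [ 1.429  0.074 -0.023] [ -3.274 -70.764 -23.075  -1.89    0.377  -0.037]
[-0.33   7.455 -0.853] [ 1.44   0.084 -0.038] [ -3.272 -70.766 -23.074  -1.889   0.377  -0.037]
[-0.946  6.881 -0.961] [ 1.433  0.118 -0.072] [ -3.261 -70.762 -23.075  -1.888   0.377  -0.037]
```

Run:
```python
from rig import arm
from h import *
np.set_printoptions(precision=3,suppress=True)
arm.move_l([.4413,.1957,.094],R(178.75),feed=.05)
q=np.array(arm.solve_ik([.4413,.1957,.094],R(178.75)))
print(q,arm.current_joint_positions(),arm.current_force(),arm.current_tau()[5],arm.current_t())
for k in range(3):
    q[5]+=3;arm.move_joints(q)
    print(round(arm.current_t(),2),arm.current_joint_positions()[5],arm.current_tau()[5],arm.current_torque()[2],arm.current_force())
```

```text
[ 16.824  26.775 104.654  -0.     48.571 -71.926] [ 16.826  26.771 104.653   0.001  48.574 -71.927] [-1.173  0.363  1.347] 0.005821593222208321 6.3417
6.59 -68.99162067726813 0.690747108310461 -0.05558737794549619 [-1.629  1.032  2.044]
6.84 -66.05083831064127 0.657355785369873 -0.04524602414316958 [-0.577  3.224  1.899]
7.09 -63.07233908878336 0.6429309211671352 -0.0681052146078689 [-0.826  3.328  2.252]
```

```bash
cat >> h.py <<'E'
def rd(arm,n=6):
    a=[]
    for i in range(n):
        a.append([*arm.current_force(),arm.current_torque()[2]]);arm.sleep(.01)
    return np.mean(a,0).round(3)
E
python3 - <<'E'
from rig import arm
from h import *
q=np.array(arm.solve_ik([.4413,.1957,.094],R(178.75)));q[5]+=9
print(rd(arm),arm.current_tau()[5])
for k in range(6):
    q[5]+=3;arm.move_joints(q)
    r=rd(arm);print(round(arm.current_t(),2),round(q[5],2),round(arm.current_joint_positions()[5],2),round(arm.current_tau()[5],3),r)
    if abs(r[3])>.1: break
E
```

```text
[-1.262  3.59   2.571 -0.051] 0.16639322508126497
7.44 -59.93 -60.07 0.043 [-1.035  5.061  2.164 -0.033]
7.74 -56.93 -57.05 0.094 [-1.148  5.142  2.742 -0.032]
8.04 -53.93 -54.05 0.094 [-1.454  5.616  2.302 -0.026]
8.34 -50.93 -51.06 0.094 [-0.907  5.862  1.949 -0.041]
8.64 -47.93 -48.06 0.094 [-1.214  6.258  2.052 -0.049]
8.94 -44.93 -45.05 0.095 [-0.928  6.541  1.96  -0.036]
```

Run:
```python
from rig import arm
from h import *
q=np.array(arm.solve_ik([.4413,.1957,.094],R(178.75)));q[5]+=27
for k in range(13):
    q[5]+=2.5;arm.move_joints(q)
    r=rd(arm);print(round(arm.current_t(),2),round(q[5],2),round(arm.current_joint_positions()[5],2),round(arm.current_tau()[5],3),round(arm.current_width(),4),r)
    if abs(r[3])>.095: break
```

```text
9.24 -42.43 -42.56 0.072 0.0119 [-0.922  7.109  2.225 -0.047]
9.54 -39.93 -40.06 0.072 0.012 [-1.04   7.195  1.813 -0.051]
9.84 -37.43 -37.55 0.072 0.0122 [-1.042  6.896  1.471 -0.017]
10.14 -34.93 -35.05 0.072 0.0121 [-0.784  7.259  1.704 -0.033]
10.44 -32.43 -32.55 0.072 0.0119 [-0.87   7.816  0.996 -0.032]
10.74 -29.93 -30.06 0.072 0.0118 [-0.925  8.21   0.933 -0.022]
11.04 -27.43 -27.55 0.072 0.0119 [-0.7    8.046  0.855 -0.035]
11.34 -24.93 -25.05 0.072 0.0117 [-0.957  8.262  1.091 -0.032]
11.64 -22.43 -22.56 0.07 0.0119 [-0.601  8.024  1.102 -0.039]
11.94 -19.93 -20.06 0.07 0.0117 [-0.327  8.485  1.009 -0.044]
12.24 -17.43 -17.56 0.07 0.0117 [-0.342  8.838  0.88  -0.03 ]
12.54 -14.93 -15.05 0.07 0.0119 [-0.741  8.834  0.602 -0.027]
12.84 -12.43 -12.56 0.069 0.0118 [ 0.217  8.757  0.464 -0.046]
```

Run:
```python
from rig import arm
from h import *
import cv2
for n in ("wrist","scene","top"):
    cv2.imwrite(f"pics/{n}2.png",arm.snapshot(n)[:,:,::-1])
s=cv2.imread("pics/scene2.png")[220:340,180:300];w=cv2.imread("pics/wrist2.png")[150:300,200:350]
cv2.imwrite("pics/c2.png",np.hstack([cv2.resize(s,(400,400),interpolation=2),cv2.resize(w,(400,400),interpolation=2)]))
```

```text
(no output)
```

View pics/c2.png

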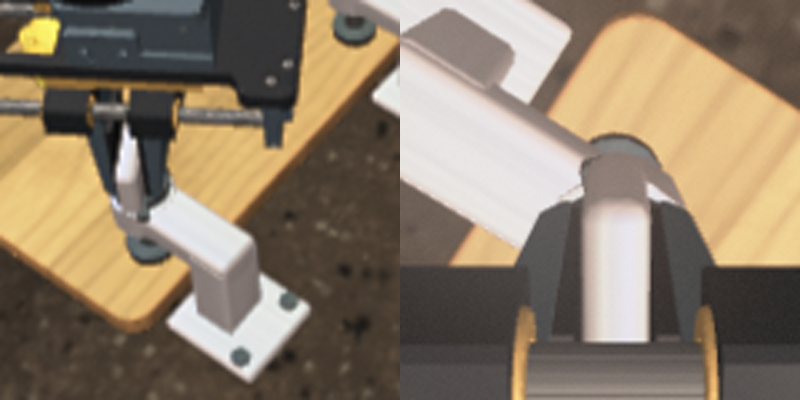

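View pics/scene2.png

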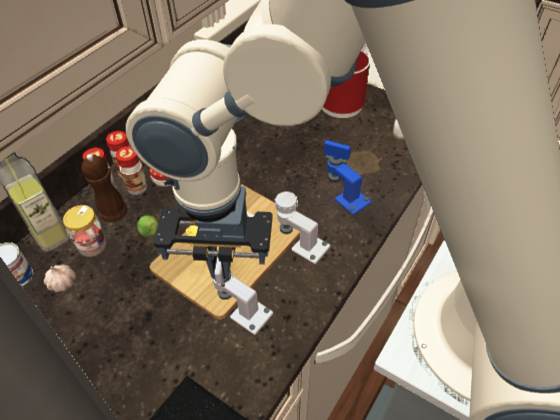

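View pics/wrist2.png

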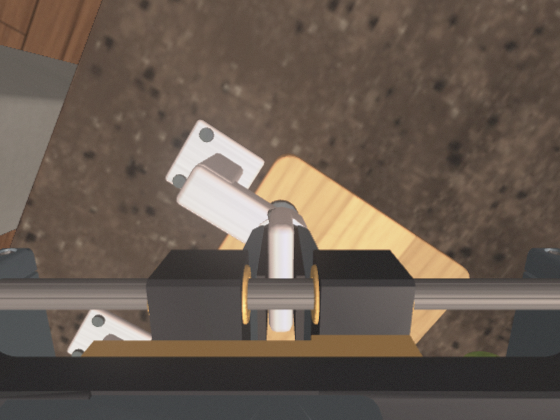

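The wing has followed the gripper for about 59° with no torque rise yet. I'll compare the foot's height before and after in an enlargement.

Run:
```python
import cv2,numpy as np
A=cv2.imread("pics/scene0.png");B=cv2.imread("pics/scene2.png")
f=lambda I:cv2.resize(I[260:310,200:250],(400,400),interpolation=cv2.INTER_CUBIC)
t=lambda I:cv2.resize(I[260:310,200:250],(400,400),interpolation=cv2.INTER_NEAREST)
cv2.imwrite("pics/c3.png",np.hstack([f(A),f(B)]))
```

```text
(no output)
```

View pics/c3.png

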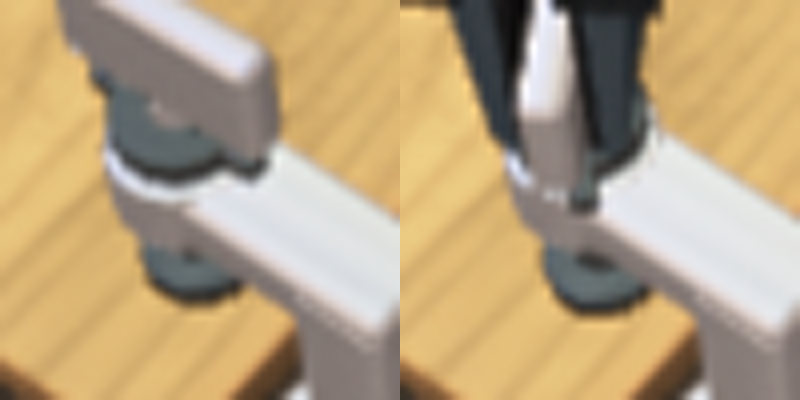

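In the after picture a collar ear shows at about (582,200), to the right of the wing's near end at (552,185). That may mean the collar lags, so I'll check it by projection.

Run:
```python
from rig import arm
from h import *
s=arm.get_calibration("scene")
print(arm.current_ee_pos(),arm.current_tool_rot().round(3)[:,0])
def pt(th,r,z,C=(.4413,.1957)): t=np.radians(th);return [C[0]+r*np.cos(t),C[1]+r*np.sin(t),z]
g=lambda uv:((uv-[200,260])*8).round(0)
for C in ((.4413,.1957),):
  print("before wing top/bot",g(proj(s,pt(178.75,28,0)) if 0 else proj(s,pt(178.75,.028,.1245,C))),g(proj(s,pt(178.75,.028,.0905,C))),"ear",g(proj(s,pt(178.75,.0235,.083,C))))
  for th in (119,):print("now wing",g(proj(s,pt(th,.028,.1245,C))),g(proj(s,pt(th,.028,.0905,C))))
  for th in (119,124,129,134,139,144,149,159): print(th,"ear",g(proj(s,pt(th,.0235,.0855,C))),g(proj(s,pt(th,.0235,.080,C))))
```

```text
[0.44166214 0.19618663 0.0940526 ] [-0.49   0.871  0.   ]
before wing top/bot [264.  66.] [276. 154.] ear [263. 163.]
now wing [140. 115.] [156. 203.]
119 ear [162. 198.] [164. 211.]
124 ear [171. 198.] [173. 211.]
129 ear [181. 197.] [183. 211.]
134 ear [190. 196.] [192. 210.]
139 ear [199. 194.] [202. 208.]
144 ear [209. 191.] [211. 205.]
149 ear [217. 188.] [220. 202.]
159 ear [234. 180.] [236. 194.]
```

Run:
```python
import cv2,numpy as np
A=cv2.imread("pics/scene0.png");B=cv2.imread("pics/scene2.png")
a=cv2.resize(A[270:292,216:241],None,fx=16,fy=16,interpolation=cv2.INTER_CUBIC)
b=cv2.resize(B[272:294,207:232],None,fx=16,fy=16,interpolation=cv2.INTER_CUBIC)
from rig import arm
from h import *
s=arm.get_calibration("scene")
def pt(th,r,z,C=(.4413,.1957)): t=np.radians(th);return [C[0]+r*np.cos(t),C[1]+r*np.sin(t),z]
for th,col in ((119,(0,255,0)),(124,(0,255,255)),(129,(0,128,255)),(134,(0,0,255)),(144,(255,0,255))):
    u=(proj(s,pt(th,.0235,.083))-[207,272]+.5)*16; cv2.circle(b,tuple(int(x) for x in u),3,col,-1)
u=(proj(s,pt(178.75,.0235,.083))-[216,270]+.5)*16; cv2.circle(a,tuple(int(x) for x in u),3,(0,255,0),-1)
cv2.imwrite("pics/c4.png",np.hstack([a,b]))
```

```text
(no output)
```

View pics/c4.png

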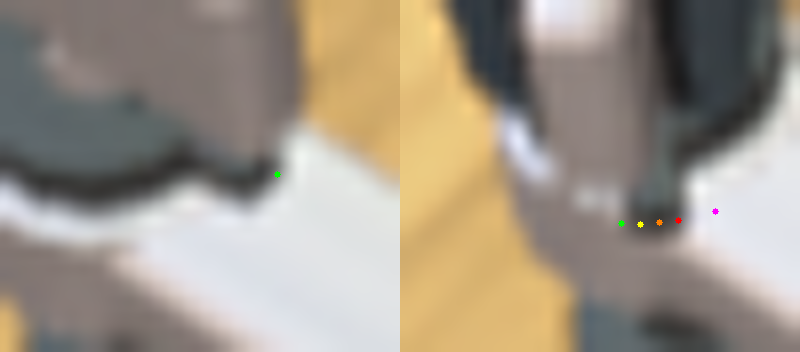

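The projection puts the ear at about 129° and the wing at 119°, so the clutch seems to have slipped about 10° already, even though the wrist torque showed nothing. I'll release gently, rise and verify with the wrist camera. I can grip again if this is wrong.

Run:
```python
from rig import arm
from h import *
import cv2
Rn=arm.current_tool_rot()
arm.move_l(arm.current_ee_pos(),Rn,feed=.05);print(arm.current_force())
arm.grip(.07);print(arm.current_t(),arm.current_width(),arm.current_force())
p=np.array(arm.current_ee_pos());p[2]=.17;arm.move_l(p,feed=.12)
arm.move_l(p-[.03*-.49+.0,0.03*.871*0,0] if 0 else p,feed=.1) if 0 else None
# shift away so that wing is in view: back along heading +x tool
p2=p+np.array(Rn)[:,0]*.03;p2[2]=.2
arm.move_l(p2,feed=.15);arm.sleep(.1)
c=arm.get_calibration("wrist");im=arm.snapshot("wrist");cv2.imwrite("pics/w3.png",im[:,:,::-1])
np.savez("w3.npz",K=c["intrinsics"],T=c["cam_to_world"])
cv2.imwrite("pics/s3.png",arm.snapshot("scene")[:,:,::-1]);print(arm.current_t())
u,v=proj(c,[.4413,.1957,.1]).astype(int);print(u,v)
a=im[v-55:v+55,u-55:u+55,::-1];s=cv2.imread("pics/s3.png")[240:310,195:265]
cv2.imwrite("pics/c5.png",np.hstack([cv2.resize(x,(400,400),interpolation=cv2.INTER_CUBIC) for x in (a,s)]))
```

```text
[-1.3932507   4.61560582  1.52293506]
14.225 0.07036584852800713 [-0.22953664 -0.16969373 -0.4898039 ]
15.6417
280 239
```

View pics/c5.png

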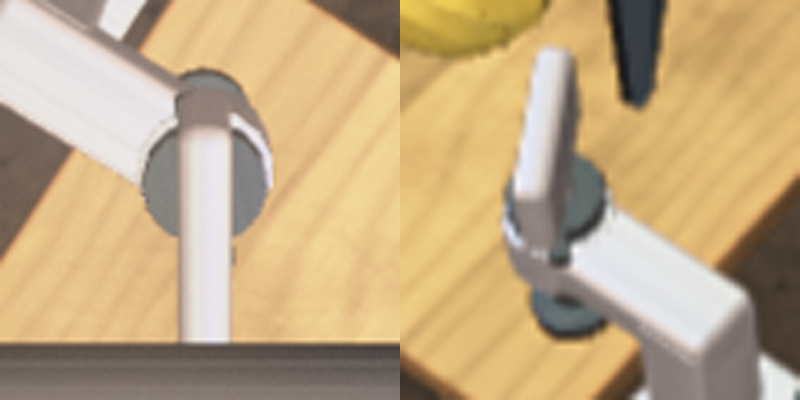

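The wrist crop shows the far ear peeking out right of the wing at (234,255), and the scene crop shows the near ear right of the wing's end at (560,250). Both mean the collar lags the wing. I'll quantify it.

Run:
```python
from rig import arm
from h import *
import cv2
d=np.load("w3.npz");c={"intrinsics":d["K"],"cam_to_world":d["T"]};s=arm.get_calibration("scene")
w=cv2.imread("pics/w3.png");S=cv2.imread("pics/s3.png")
# wing axis in w3: two points of top centre line
a=onz(c,(280-55+205/3.636,239-55+128/3.636),.1245);b=onz(c,(280-55+205/3.636,239-55+340/3.636),.1245)
th=np.degrees(np.arctan2(*(a-b)[1::-1]));print("wing heading",th,a)
C=(a+(-.028)*np.array([np.cos(np.radians(th)),np.sin(np.radians(th)),0]));print("axis",C)
F=12
def ov(img,cal,u0,v0,n,ths,C,flip):
    o=cv2.resize(img[v0:v0+n,u0:u0+n],None,fx=F,fy=F,interpolation=cv2.INTER_CUBIC)
    for t,col in ths:
        t=np.radians(t+flip)
        R2=np.array([[np.cos(t),-np.sin(t)],[np.sin(t),np.cos(t)]])
        q=[[.015,-.003],[.0235,-.003],[.0235,.003],[.015,.003]]
        P=[(proj(cal,[*(R2@x+C[:2]),.0855])-[u0,v0]+.5)*F for x in q]
        cv2.polylines(o,[np.int32(P)],True,col,1)
    return o
T=[(th,(0,255,0)),(th+10,(0,165,255)),(th+20,(0,0,255))]
A=ov(w,c,264,230,33,T,C,180);B=ov(S,s,208,267,33,T,C,0)
cv2.imwrite("pics/c6.png",np.hstack([A,B]))
```

```text
wing heading 119.45697279721365 [0.42927536 0.21872274 0.1245    ]
axis [0.44304491 0.19434244 0.1245    ]
```

View pics/c6.png

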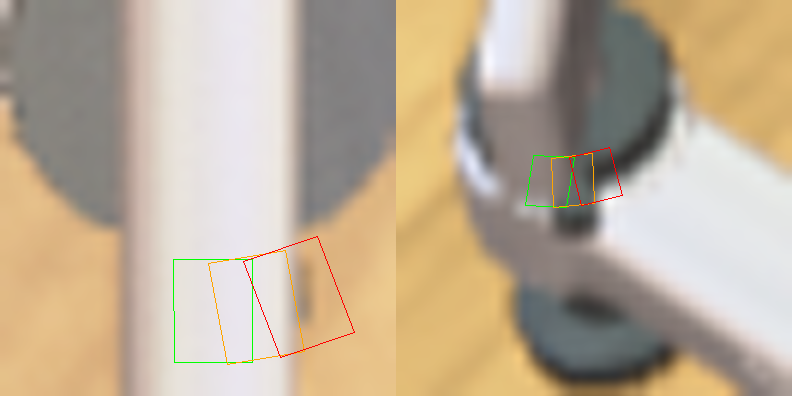

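The two views put the slip at roughly 11° and 14°, which is visible and well under 25°. The gripper is clear and the force is about 0, so I'm handing in.

Run:
```python
from rig import arm
print(arm.current_t(),arm.current_force(),arm.current_ee_pos())
arm.sign_off()
```

```text
15.6417 [ 0.48149224 -0.26121379  0.01523247] [0.42689173 0.22180657 0.19927403]
the job is handed in; nothing more can be done
```

I turned the steel wing about 59° clockwise and let go. The clutch looks to have slipped about 10–14°, so I handed the job in at 15.6 s with the gripper clear of everything.

- **Slip:** After release, the collar's ears lagged the wing by about 11° in the scene view and 14° in the wrist view. Both are visible and under the 25° limit. Subtracting the slip, the screw turned about 46–49° (0.8–0.86 rad), which is within the stated 0.2–1.0 rad.
- **Foot:** In the scene view it had dropped by about 2 pixels, roughly 5 mm. I did not see the contact with the board directly; I inferred it from the slip, since the clutch only slips once the screw has stopped.
- **Check that disagreed:** I was stepping the wing round and watching for a rise in wrist torque to find the first slip. The at-rest reading stayed near 0.03–0.05 N m throughout and never rose towards 0.15. I stopped when the turn passed the screw's longest possible travel, and the pictures then showed it had already slipped.
- **Other clamps:** I did not touch the round knob or the blue look-alike.

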